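Bin the two empties through the desk bin's spring flap

TASK

Two of the cosmetics on the wooden tray are used up: the small white cream jar with the pink lid and the small amber bottle with the white cap. Throw both into the desk bin, pushing each one right through the spring flap so that it drops inside and the flap swings fully shut behind it. Leave everything else standing where it is.

Things in the scene. Friction and masses are not known exactly. Their poses are not given: they have to be found in the camera images.
- bin: The desk bin: pink box with a cream lid, 126 (its x) x 160 (its y) x 165 mm high, fixed to the desk. Origin: centre of its underside; z up. In the flat lid is a port 48 mm (x) by 120 mm (y), centred, closed by the grey flap. The inside is empty, about 150 mm deep, 112 x 146 mm.
- port (a point): Centre of the bin's port, level with the top of the lid (165 mm above the desk); axes as the bin's. With the flap wide open its free edge is about 45 mm below this level. An empty let go only part-way in stays pinched between the flap and the port's -x edge: it drops once it is pushed on past the flap's edge, or let go deep in the port while the fingers hold the flap back.
- flap (a joint): Flap angle: 0 shut and level, up to 1.48 rad. A grey 46 x 116 x 3 mm plate 3 mm below the lid's top, hinged along the port's +x edge; the free edge, at the port's -x edge, swings down into the bin. A spring shuts it (0.05 N m at 0, 0.10 N m at 1.3 rad): an empty laid on it does not open it, a push of 2 to 5 N does, least near the free edge.
- jar_mid (a point): Used-up cream jar, white with a pink lid: upright cylinder 32 mm across, 30 mm high, about 35 g. The point is at its centre, half-way up.
- amber_mid (a point): Used-up amber bottle with a white cap: upright straight cylinder 28 mm across, 62 mm high, about 30 g. The point is at its centre, half-way up.
- tray: Wooden tray, 172 (its x) x 236 (its y) mm, fixed to the desk, floor 5 mm thick, rim 5 mm thick and 13 mm high. Origin: centre of its underside. Six things stand on its floor, in any order: the two empties, the pump bottle, the blue bottle, the green jar and the nail polish.
- pump: Teal pump bottle (to be left): cylinder 42 mm across, 105 mm high, with a white pump, 148 mm high in all, whose spout reaches 27 mm from the axis towards its -x. Origin: centre of its underside, z up.
- toner: Blue bottle with a white cap (to be left): 36 mm across, 70 mm high. Origin: centre of its underside, z up.
- green_jar: Green glass jar with a black lid (to be left): 46 mm across, 38 mm high. Origin: centre of its underside, z up.
- polish: Dark red nail polish (to be left): square base 26 x 26 mm, 32 mm high, with a round black cap 15 mm across, 66 mm high in all. Origin: centre of its underside, z up.
- mirror: White round mirror on a stand (to be left): base disc 110 mm across, 12 mm high, thin stem, mirror disc 150 mm across and 12 mm thick, centred 185 mm up, standing in its y-z plane; 260 mm high in all. Origin: centre of its underside, z up.
- squeeze: Yellow-orange squeeze bottle with a pointed nozzle, beside the bin (to be left): 46 mm across, 148 mm high. Origin: centre of its underside, z up.
- phone: Black phone lying flat on the desk (to be left): 146 (its x) x 71 (its y) x 8 mm. Origin: centre of its underside, z up.
Not all that is in view belongs to the job. What is shaped like the part that bears jar_mid but turquoise is not meant.

How it is judged:
By the outcome, as a careful person would: the job done as asked, in the order asked, and still so for the second after the job is handed in, with the robot touching nothing.
It also fails if it takes over 66 s, if anything falls off the work surface, if the arm or the gripper's body presses on something with over 40 N, if the wrist force passes 120 N, or if a joint passes its speed limit or range.

ROBOT

A 6-joint arm with a two-finger parallel gripper is mounted at the origin on the work surface. World frame = base frame: x ahead of the robot, y to its left, z up, the work surface at z = 0. Lengths are in mm, angles in rad, forces in N, time in s.
With the tool pointing down it reaches from about 350 to 875 mm from the base axis. Payload 4.2 kg.
Tool frame: the origin (TCP) lies between the finger pads; the fingertips stand arm.tip_extent ahead of it and the grasp point (between the pads) lies 3 mm ahead of it (arm.tip_extent is the distance from the TCP to the fingertips, in mm); y points along the fingers, x is the direction in which the jaws open and shut, and the axes are right-handed (so a half turn about y gives the same grasp; the last joint's range is limited). The gripper opens to 85 mm and grips with 20 to 120 N. Pads are 22 mm wide; open, the fingers measure 114 mm over their backs; the gripper's body (76 mm by 85 mm) begins 54 mm behind the grasp point. The pads swing forward as they close: fully open they stand 13 mm farther back than shut.
Start: joints at [-1.076, 0.385, 0.008, 0, -1.194, -0.259], TCP at [146.031, -607.68, 253.312] pointing down, gripper open.
Joint ranges: [-3.14, 3.14], [-1.21, 2.06], [-1.07, 1.41], [-3.16, 2.05], [-2.99, -0.16], [-3.1, 3.1]. Speed limits (rad/s): [2.79, 2.79, 3.14, 3.14, 3.14, 3.14].

INTERFACE

Orientations are given as a unit quaternion [x, y, z, w].
In Python, from bench import monitor, get_image, workorder, arm gives the robot as it stands. The module is installed in compiled form; this text tells all that it offers.
- The arm moves only by the tool arm_command, never from a script. Its argument "increments" is one flat list of numbers, 7 for each row, row after row: the turn, a rotation vector about the tool's x, y, z in rad, then the shift along the tool's x, y, z in m, then the closure in counts, from 0 (fully open) to 255 (shut). A call has 1 to 10 rows; each row is the pose to reach, as a shift and turn from the pose measured when the call began, along the tool's axes at that moment; what a row does not reach only later rows make up. A row lasts 1/8 s, in which the tool goes at most 62.5 mm and 10.7 degrees, less where a joint would pass 70% of its speed; a pose out of reach is approached as far as the arm can. A call with a gripper value outside its range is refused whole. The fingers move at their own pace and stop on an object; the grip force is fixed at half the most. Time passes only in rows, so rows that repeat a pose let the fingers close. It gives the time, the measured TCP pose, the force and the opening at its end, in the units of the state.
- monitor.read_state(): the state, without advancing time (a new reading comes with each control period).
- get_image(name): name is "side" or "top" or "wrist"; returns a dict with "image" (480x640x3 uint8, red, green, blue), "range_z" (480x640 float32, mm along the optical axis (not along the pixel's ray), 0 where there is no reading), "fx", "fy", "cx", "cy" (pixels), "rvec" (rotation vector, rad) and "tvec" (3), from world to camera coordinates, as OpenCV has them. Camera axes: x right, y down, z forward; pixel columns grow to the right and rows downward; lengths in mm; the calibration is good to about 2 mm. A picture is of the moment at which its call begins.
- workorder.job_done(): hands the job in, once; it reports no verdict.
The state is a dict: "clock": time; "joints": joint angles; "joint_vel": joint speeds; "joint_efforts": joint torques, N m; "position": TCP position; "ee_rot": TCP orientation; "contact_force": force on the tool from outside, world axes, zero at the start; "wrist_torque": the same for the moment, N m; "gripper_width": finger opening in mm.
Only numpy, scipy, OpenCV 4.12 (cv2) and the standard library are available. Lean on these libraries where they do the work, as an engineer would, in place of code of your own. Each camera call takes 0.05 s, during which the arm holds its last target.

## Working session

There is one attempt and no reset: what is moved stays moved. The work goes in short steps, Python scripts to look and compute and a tool call to move; the robot and the scene stay as the last step left them, time stands still between calls to the robot, and variables do not carry over. Pictures are saved under pics/ and viewed, and the job is handed in when it is done.

Besides the shell and the picture viewer there is one more tool, called after "Request:" by a JSON object that holds its "api" and its "payload". arm_command: Moves the arm, as the interface text tells. Its arguments: {"type":"object","properties":{"increments":{"type":"array","items":{"type":"number"}}},"required":["increments"]}

```bash
mkdir -p pics; cat > h.py <<'E'
import numpy as np, cv2
from scipy.spatial.transform import Rotation as R
from bench import monitor, get_image, workorder, arm
def snap(name,fn):
    d=get_image(name); cv2.imwrite(f'pics/{fn}.png',d['image'][:,:,::-1]); np.savez(f'{fn}.npz',**d); return d
def load(fn): return dict(np.load(f'{fn}.npz'))
def crop(fn,u0,v0,u1,v1,s,out):
    im=cv2.imread(f'pics/{fn}.png')[v0:v1,u0:u1]; cv2.imwrite(f'pics/{out}.png',cv2.resize(im,None,fx=s,fy=s,interpolation=cv2.INTER_CUBIC))
def world(d,u,v,z=None):
    z=d['range_z'][v,u] if z is None else z
    p=np.stack([(u-d['cx'])/d['fx']*z,(v-d['cy'])/d['fy']*z,z*np.ones_like(u*1.0)],-1)
    Rm=cv2.Rodrigues(d['rvec'])[0]; return (p-d['tvec'].ravel())@Rm
def cloud(d):
    v,u=np.mgrid[0:480,0:640]; return world(d,u,v,d['range_z'])
E
python3 - <<'E'
from h import *
for n in ['side','top','wrist']: snap(n,n+'0')
s=monitor.read_state(); print(s, arm.tip_extent)
E
```

```text
{'clock': 0.15, 'joints': array([-1.07639169e+00,  3.85395453e-01,  6.97568508e-03, -3.49788927e-04,
       -1.19399728e+00, -2.58609132e-01]), 'joint_vel': array([-0.00090757, -0.00409182,  0.00293856,  0.00103156,  0.00014307,
        0.00055384]), 'joint_efforts': array([ 3.95716074e-05, -3.92677259e+01,  1.88582754e+01,  4.18861225e+00,
       -3.41608415e-03,  1.36060613e-06]), 'position': array([ 145.94641419, -607.32390098,  252.47786675]), 'ee_rot': array([ 0.43727223,  0.55564635, -0.55497974, -0.43823237]), 'contact_force': array([0.4043853 , 0.04971321, 0.63061572]), 'wrist_torque': array([ 0.0243396 , -0.02611021,  0.0047664 ]), 'gripper_width': 85.34403019345567} 22.0
```

View pics/top0.png

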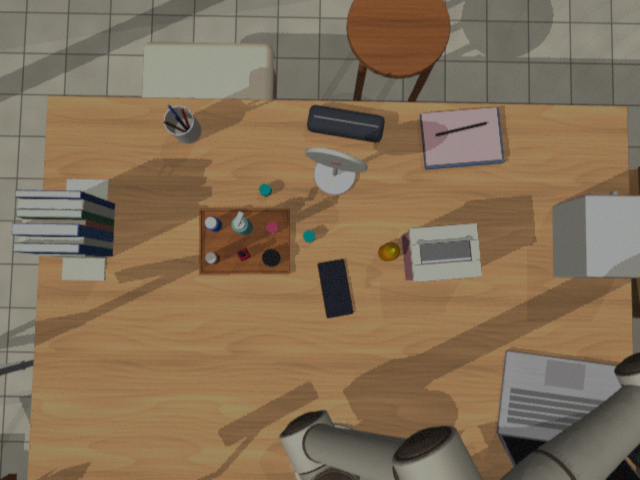

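View pics/side0.png

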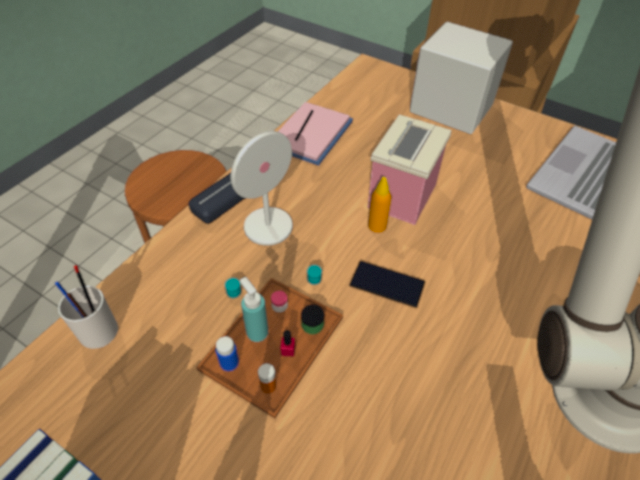

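View pics/wrist0.png

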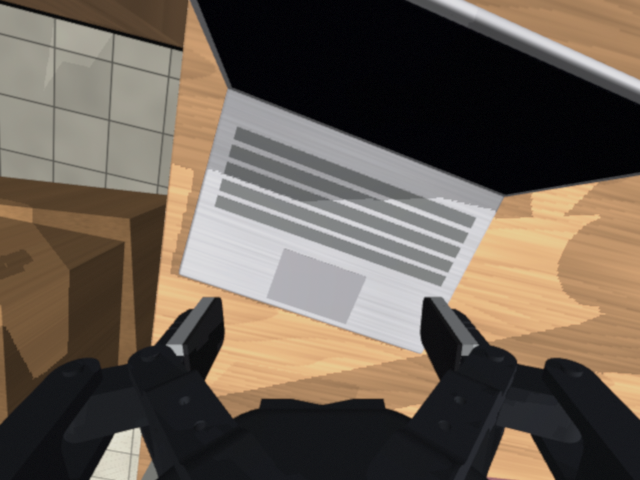

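```bash
python3 - <<'E'
from h import *
d=load('top0'); im=d['image']
print(d['fx'],d['tvec'])
for n,(u,v) in dict(jar=(272,228),amber=(211,258),toner=(213,224),pump=(241,220),green=(271,258),pol=(243,254),sq=(389,253),flap=(446,251),lid=(412,262),phone=(336,288),mirr=(335,180),mtop=(335,158),desk=(250,330)).items():
    print(n,world(d,np.array(u),np.array(v)).round(0))
P=cloud(d)
# bin lid top
m=(np.abs(P[...,2]-165)<6); m[:, :400]=0; m[:,490:]=0; m[:200]=0;m[300:]=0
pts=P[m][:,:2].astype(np.float32); print('lid',cv2.minAreaRect(pts),len(pts))
g=(im.max(-1).astype(int)-im.min(-1)<25)&(im.max(-1)<170)&(P[...,2]>140); g[:, :415]=0; g[:,475:]=0; g[:235]=0;g[270:]=0
print('flap',cv2.minAreaRect(P[g][:,:2].astype(np.float32)),g.sum())
cv2.imwrite('pics/top0b.png',cv2.resize(im[180:290,185:345,::-1],None,fx=5,fy=5,interpolation=cv2.INTER_CUBIC))
E
```

```text
578.8313374279286 [  15.86309973  583.48338057 1481.43676469]
jar [601. 166.  32.]
amber [520. 315.  61.]
toner [605. 310.  74.]
pump [611. 233. 127.]
green [523. 166.  43.]
pol [531. 234.  69.]
sq [ 536. -125.  130.]
flap [ 541. -256.  161.]
lid [ 514. -176.  163.]
phone [449.  -2.  10.]
mirr [732.   5.  12.]
mtop [ 469.   33. 1521.]
desk [336. 220.  -1.]
lid ((539.9588623046875, -253.35549926757812), (126.97200012207031, 161.94664001464844), 5.692688465118408) 3311
flap ((529.6839599609375, -143.92739868164062), (89.52692413330078, 363.30792236328125), 4.922712326049805) 2042
```

View pics/top0b.png

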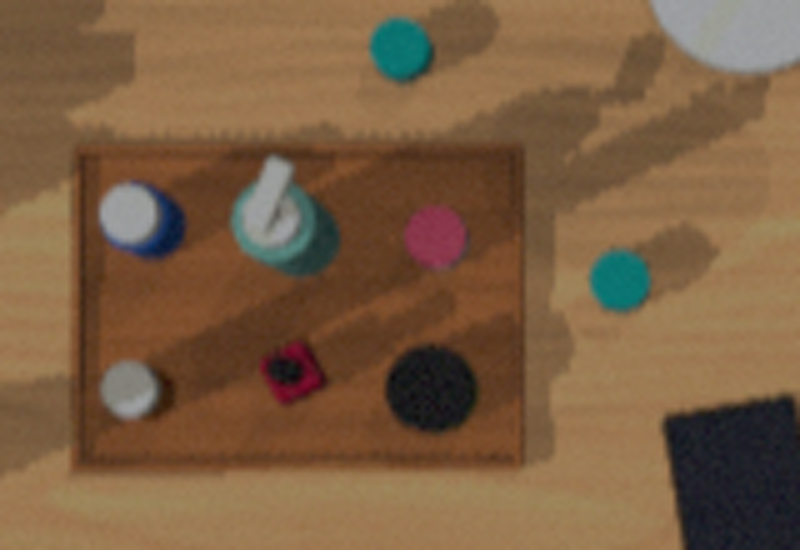

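```bash
python3 - <<'E'
from h import *
d=load('top0'); im=d['image']; P=cloud(d)
hsv=cv2.cvtColor(im,cv2.COLOR_RGB2HSV)
def near(c,r,zl,zh):
    m=(np.hypot(P[...,0]-c[0],P[...,1]-c[1])<r)&(P[...,2]>zl)&(P[...,2]<zh)
    q=P[m]; (cx,cy),rr=cv2.minEnclosingCircle(q[:,:2].astype(np.float32)); 
    print(c,len(q),q.mean(0).round(1),'circle',round(cx,1),round(cy,1),round(rr,1),'z',np.median(q[:,2]).round(1))
near((601,166),26,25,45); near((520,315),24,55,80); near((523,166),35,32,55); near((531,234),20,58,80);near((531,234),25,25,45); near((605,310),30,60,90); near((611,233),50,95,120); near((611,233),60,125,160); near((536,-125),30,60,160)
m=(P[...,2]>9)&(P[...,2]<20)&(P[...,0]>460)&(P[...,0]<680)&(P[...,1]>100)&(P[...,1]<370)
print('rim',cv2.minAreaRect(P[m][:,:2].astype(np.float32)))
big=im[215:290,395:490,::-1]; cv2.imwrite('pics/bin0.png',cv2.resize(big,None,fx=8,fy=8,interpolation=cv2.INTER_CUBIC))
crop('side0',340,90,480,230,5,'bin0s')
q=cv2.resize(cv2.imread('pics/side0.png')[260:410,190:350],None,fx=5,fy=5,interpolation=cv2.INTER_CUBIC)[:600];cv2.imwrite('pics/tray0s.png',q)
E
cd pics; python3 -c "
import cv2,numpy as np
a=cv2.imread('bin0.png');print(a.shape)
b=cv2.imread('bin0s.png');print(b.shape);cv2.imwrite('bin0s.png',cv2.resize(b,(600,600)))"
```

```text
(601, 166) 118 [604.4 166.8  34.2] circle 604.8 167.0 16.0 z 34.4
(520, 315) 104 [522.3 315.5  66.5] circle 522.1 316.5 14.5 z 66.6
(523, 166) 251 [526.  167.2  42.2] circle 526.6 167.2 23.0 z 42.2
(531, 234) 31 [533.1 239.1  69.4] circle 533.1 239.4 7.3 z 68.9
(531, 234) 69 [532.9 236.7  36. ] circle 532.4 239.0 16.2 z 35.4
(605, 310) 127 [608.9 315.7  73.1] circle 609.7 315.6 16.7 z 74.4
(611, 233) 136 [599.5 235.5 109.8] circle 604.4 238.6 21.3 z 109.9
(611, 233) 100 [611.6 235.8 149.9] circle 610.4 236.1 20.3 z 151.8
(536, -125) 275 [ 542.2 -128.4  112.5] circle 544.0 -132.0 22.8 z 108.0
rim ((576.9828491210938, 232.26080322265625), (258.3045959472656, 204.32894897460938), 86.75090789794922)
(600, 760, 3)
(700, 700, 3)
```

View pics/bin0.png

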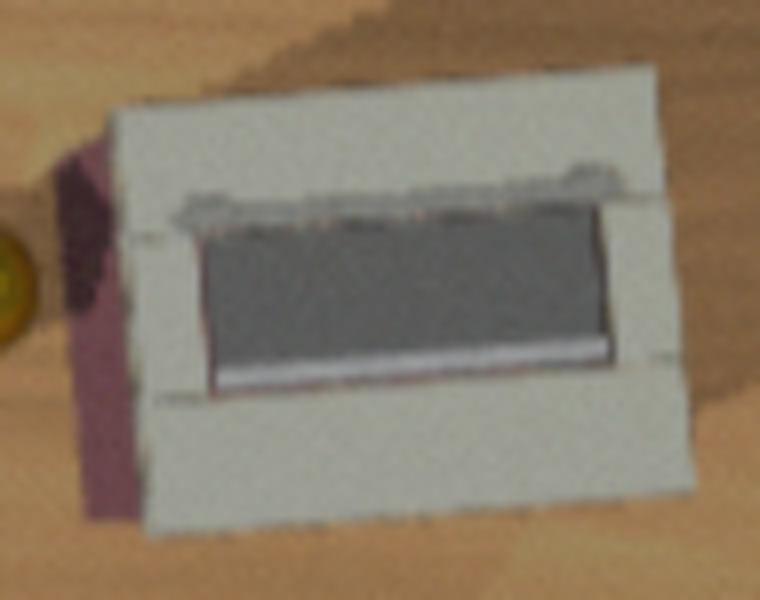

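View pics/bin0s.png

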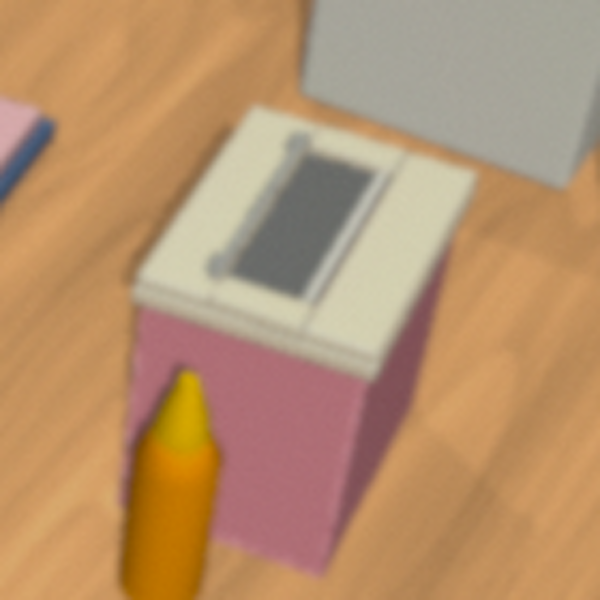

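View pics/tray0s.png

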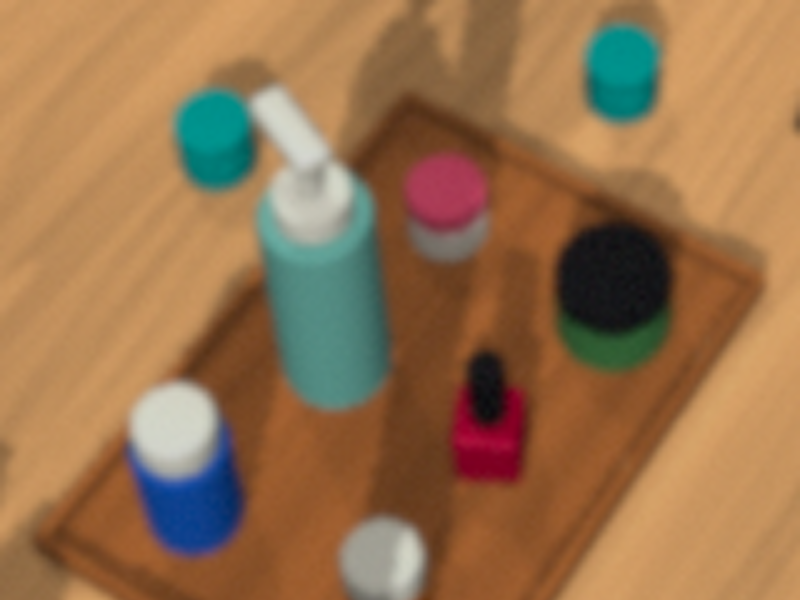

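```bash
cat >> h.py <<'E'
def pose():
    s=monitor.read_state(); return s,R.from_quat(s['ee_rot']),s['position']
def target(yaw,tilt=None):
    """jaw(tool x) along world angle yaw deg, tool y down; tilt=world rotvec"""
    x=np.array([np.cos(np.radians(yaw)),np.sin(np.radians(yaw)),0]); y=np.array([0,0,-1.]); z=np.cross(x,y)
    r=R.from_matrix(np.stack([x,y,z],1))
    return r if tilt is None else R.from_rotvec(tilt)*r
def inc(p,rt=None):
    s,r,p0=pose(); rt=r if rt is None else rt
    rv=(r.inv()*rt).as_rotvec(); t=r.inv().apply(np.array(p)-p0)/1000
    print('rot',rv.round(4),'deg',np.degrees(np.linalg.norm(rv)).round(1),'t',t.round(4),'mm',1000*np.linalg.norm(t).round(4))
E
python3 - <<'E'
from h import *
s,r,p=pose(); print(r.as_matrix().round(3))
d=load('wrist0'); Rm=cv2.Rodrigues(d['rvec'])[0]; c=-Rm.T@d['tvec'].ravel(); print('cam in tool',r.inv().apply(c-p), 'cam z in tool',r.inv().apply(Rm[2]))
for y in (0,180,-5,90,95.7,-84.3): print(y); inc([604.8,167,200],target(y))
E
```

```text
[[-0.233 -0.    -0.972]
 [ 0.972  0.002 -0.233]
 [ 0.002 -1.     0.   ]]
cam in tool [  -0.1610015  -120.33619038   73.0445089 ] cam z in tool [ 2.53547663e-04  9.58681919e-01 -2.84480076e-01]
0
rot [-1.6000e-03  1.8065e+00  1.1000e-03] deg 103.5 t [ 0.6457  0.0535 -0.627 ] mm 901.5999999999999
180
rot [ 1.0000e-03 -1.3351e+00  1.5000e-03] deg 76.5 t [ 0.6457  0.0535 -0.627 ] mm 901.5999999999999
-5
rot [-1.6000e-03  1.8937e+00  1.0000e-03] deg 108.5 t [ 0.6457  0.0535 -0.627 ] mm 901.5999999999999
90
rot [-0.0003  0.2357  0.0016] deg 13.5 t [ 0.6457  0.0535 -0.627 ] mm 901.5999999999999
95.7
rot [-0.0002  0.1362  0.0016] deg 7.8 t [ 0.6457  0.0535 -0.627 ] mm 901.5999999999999
-84.3
rot [ 2.5000e-03 -3.0054e+00  3.0000e-04] deg 172.2 t [ 0.6457  0.0535 -0.627 ] mm 901.5999999999999
```

Request:
{"api": "arm_command", "payload": {"increments": [0, -1.335, 0, 0.646, 0.0, -0.627, 80, 0, -1.335, 0, 0.646, 0.0, -0.627, 80, 0, -1.335, 0, 0.646, 0.0, -0.627, 80, 0, -1.335, 0, 0.646, 0.0, -0.627, 80, 0, -1.335, 0, 0.646, 0.0, -0.627, 80, 0, -1.335, 0, 0.646, 0.0, -0.627, 80, 0, -1.335, 0, 0.646, 0.0, -0.627, 80, 0, -1.335, 0, 0.646, 0.0, -0.627, 80, 0, -1.335, 0, 0.646, 0.0, -0.627, 80, 0, -1.335, 0, 0.646, 0.0, -0.627, 80]}}

```text
clock: 1.4
position: [464.9, -67.8, 253.6]
ee_rot: [-0.0, 0.708, -0.707, 0.0]
contact_force: [0.3, -0.3, 0.8]
gripper_width: 58.5
```

```bash
python3 - <<'E'
from h import *
print(pose()[0]['joints'].round(2)); inc([604.8,167,200],target(180))
E
```

```text
[ 0.2   0.12 -0.35 -0.   -1.1  -0.2 ]
rot [0.0016 0.0004 0.0001] deg 0.1 t [-0.14    0.0539 -0.2347] mm 278.5
```

Request:
{"api": "arm_command", "payload": {"increments": [0, 0, 0, -0.14, 0.044, -0.235, 80, 0, 0, 0, -0.14, 0.044, -0.235, 80, 0, 0, 0, -0.14, 0.044, -0.235, 80, 0, 0, 0, -0.14, 0.044, -0.235, 80, 0, 0, 0, -0.14, 0.044, -0.235, 80, 0, 0, 0, -0.14, 0.044, -0.235, 80]}}

```text
clock: 2.15
position: [605.1, 169.0, 208.1]
ee_rot: [-0.002, 0.707, -0.707, 0.0]
contact_force: [-0.2, -0.2, 0.0]
gripper_width: 58.8
```

```bash
python3 - <<'E'
from h import *
d=snap('wrist','w1'); print(pose()[0]['position'],pose()[0]['gripper_width'])
P=cloud(d); hsv=cv2.cvtColor(d['image'],cv2.COLOR_RGB2HSV)
def fit(m,n):
    q=P[m]; c,r=cv2.minEnclosingCircle(q[:,:2].astype(np.float32)); print(n,m.sum(),np.round(c,1),round(r,1),np.median(q,0).round(1),np.percentile(q,[1,99],axis=0).round(0).tolist())
for n,c,r,a,b in [('jar',(605,167),25,30,45),('green',(527,167),32,35,50),('pump',(604,238),30,100,115),('pumphead',(604,238),45,135,165),('amber',(522,316),22,60,75)]:
    m=(np.hypot(P[...,0]-c[0],P[...,1]-c[1])<r)&(P[...,2]>a)&(P[...,2]<b)
    if m.sum()>5: fit(m,n)
E
```

```text
[604.54977931 167.81206545 208.7797776 ] 58.98236573261765
jar 943 [602.  165.8] 15.8 [602.1 165.3  34.7] [[588.0, 151.0, 32.0], [617.0, 180.0, 36.0]]
green 2104 [523.5 166.6] 23.0 [524.4 165.4  42.8] [[503.0, 145.0, 37.0], [545.0, 187.0, 44.0]]
pump 1198 [601.9 237.6] 20.9 [601.9 225.9 109.3] [[582.0, 218.0, 101.0], [621.0, 249.0, 114.0]]
pumphead 1407 [610.3 235. ] 18.3 [609.8 233.  152.1] [[593.0, 223.0, 136.0], [627.0, 245.0, 154.0]]
amber 51 [531.1 314.5] 7.4 [532.3 311.7  64.2] [[530.0, 307.0, 60.0], [533.0, 320.0, 67.0]]
```

View pics/w1.png

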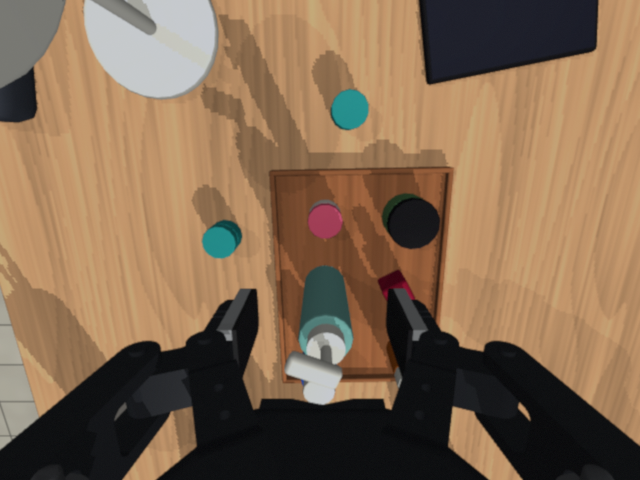

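```bash
python3 - <<'E'
from h import *
d=load('w1'); P=cloud(d)
for y in (130,150,166,185):
    m=(np.abs(P[...,1]-y)<3)&(P[...,0]>620)&(P[...,0]<690)&(P[...,2]<40)
    q=P[m]; q=q[q[:,0].argsort()]
    print(y,[(round(a[0]),round(a[2],1)) for a in q[::6]])
crop('w1',260,150,460,300,4,'w1c')
E
```

```text
130 [(620, np.float64(5.7)), (621, np.float64(5.7)), (622, np.float64(4.6)), (623, np.float64(5.0)), (624, np.float64(4.8)), (625, np.float64(4.9)), (626, np.float64(6.3)), (627, np.float64(5.6)), (628, np.float64(6.0)), (629, np.float64(5.2)), (630, np.float64(5.3)), (631, np.float64(5.0)), (631, np.float64(5.9)), (632, np.float64(5.6)), (633, np.float64(11.4)), (634, np.float64(11.7)), (635, np.float64(12.1)), (636, np.float64(11.1)), (637, np.float64(11.7)), (638, np.float64(11.4)), (638, np.float64(3.7)), (639, np.float64(11.3)), (640, np.float64(3.5)), (641, np.float64(3.3)), (642, np.float64(10.9)), (643, np.float64(4.2)), (644, np.float64(4.7)), (645, np.float64(4.3)), (646, np.float64(3.8)), (647, np.float64(4.1)), (648, np.float64(3.4)), (649, np.float64(11.3)), (650, np.float64(12.5)), (650, np.float64(12.2)), (651, np.float64(12.0)), (652, np.float64(12.7)), (652, np.float64(12.6)), (653, np.float64(12.2)), (656, np.float64(0.3)), (657, np.float64(0.4)), (658, np.float64(-0.4)), (659, np.float64(0.2)), (660, np.float64(-0.8)), (661, np.float64(0.4)), (662, np.float64(-0.3)
[... 5302 characters left out ...]
-1.2)), (671, np.float64(-0.7)), (672, np.float64(-0.6)), (673, np.float64(-1.1)), (675, np.float64(0.6)), (676, np.float64(-0.2)), (677, np.float64(-0.4)), (678, np.float64(0.3)), (679, np.float64(0.1)), (680, np.float64(0.2)), (681, np.float64(-0.4)), (682, np.float64(0.2)), (683, np.float64(-0.8)), (684, np.float64(0.0)), (685, np.float64(-0.1)), (685, np.float64(12.0)), (686, np.float64(23.5)), (686, np.float64(30.9)), (686, np.float64(6.2)), (686, np.float64(21.4)), (686, np.float64(-0.4)), (686, np.float64(24.3)), (686, np.float64(12.5)), (686, np.float64(16.3)), (686, np.float64(10.5)), (687, np.float64(17.2)), (688, np.float64(30.0)), (689, np.float64(29.7)), (689, np.float64(29.7))]
```

View pics/w1c.png

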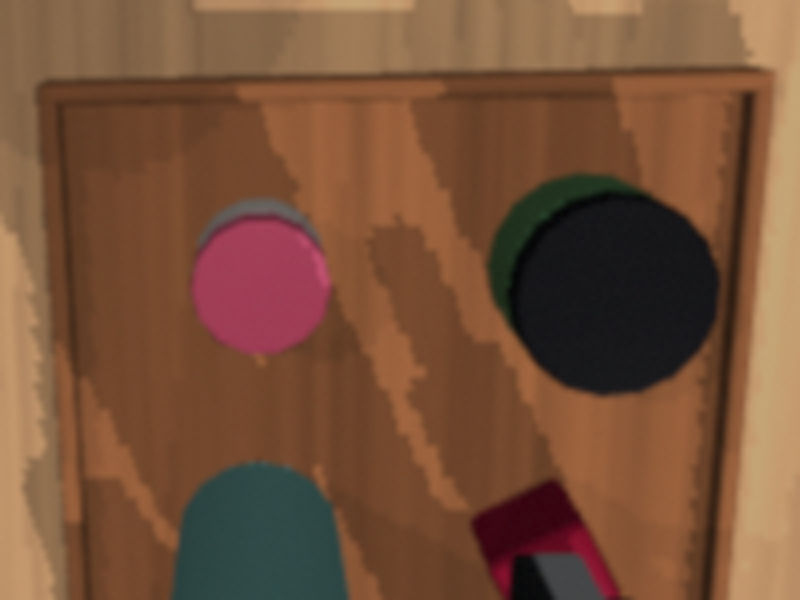

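```bash
python3 - <<'E'
from h import *
inc([603,164.5,60],target(180));inc([603,164.5,33],target(180))
E
```

```text
rot [0.0007 0.0014 0.0021] deg 0.1 t [0.0012 0.1488 0.0034] mm 148.79999999999998
rot [0.0007 0.0014 0.0021] deg 0.1 t [0.0012 0.1758 0.0034] mm 175.8
```

Request:
{"api": "arm_command", "payload": {"increments": [0, 0, 0, 0.001, 0.05, 0.0035, 114, 0, 0, 0, 0.001, 0.1, 0.0035, 114, 0, 0, 0, 0.001, 0.13, 0.0035, 114, 0, 0, 0, 0.001, 0.13, 0.0035, 114, 0, 0, 0, 0.001, 0.145, 0.0035, 114, 0, 0, 0, 0.001, 0.16, 0.0035, 114, 0, 0, 0, 0.001, 0.176, 0.0035, 114, 0, 0, 0, 0.001, 0.176, 0.0035, 114]}}

```text
clock: 3.2
position: [602.2, 163.9, 31.0]
ee_rot: [0.002, -0.707, 0.707, 0.001]
contact_force: [-0.7, 0.1, -0.1]
gripper_width: 47.5
```

Request:
{"api": "arm_command", "payload": {"increments": [0, 0, 0, 0, 0, 0, 255, 0, 0, 0, 0, 0, 0, 255, 0, 0, 0, 0, 0, 0, 255, 0, 0, 0, 0, 0, 0, 255, 0, 0, 0, 0, -0.03, 0, 255, 0, 0, 0, 0, -0.06, 0, 255]}}

```text
clock: 3.95
position: [601.9, 163.7, 91.0]
ee_rot: [0.003, -0.706, 0.708, 0.002]
contact_force: [0.5, 1.0, -0.1]
gripper_width: 30.1
```

```bash
python3 - <<'E'
from h import *
d=snap('wrist','w2'); inc([603,164.5,250],target(180))
snap('side','s2'); crop('s2',180,230,380,380,4,'s2c')
E
```

```text
rot [ 0.0012  0.0022 -0.0012] deg 0.2 t [ 0.0014 -0.154  -0.    ] mm 154.0
```

View pics/s2c.png

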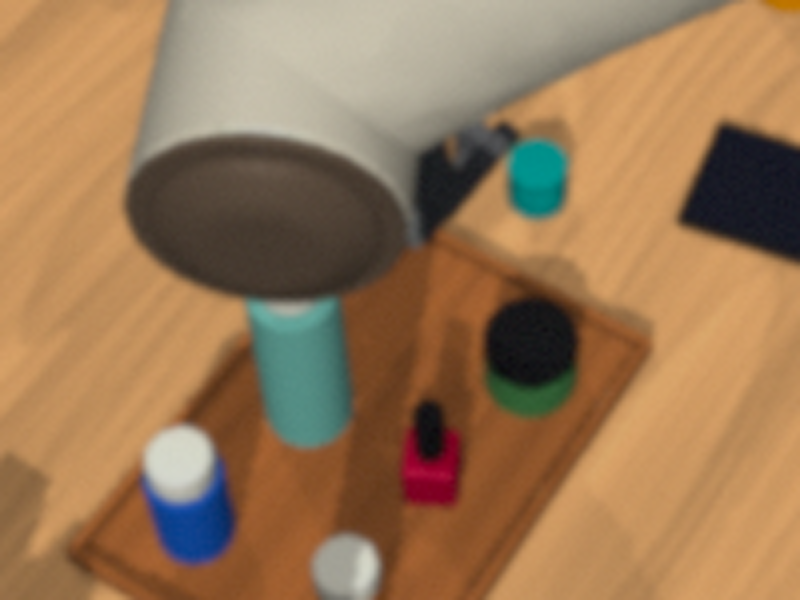

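Request:
{"api": "arm_command", "payload": {"increments": [0, 0, 0, 0, -0.06, 0, 255, 0, 0, 0, 0, -0.12, 0, 255, 0, 0, 0, 0, -0.17, 0, 255, 0, 0, 0, 0, -0.17, 0, 255]}}

```text
clock: 4.55
position: [605.9, 165.1, 269.1]
ee_rot: [0.003, 0.709, -0.705, 0.004]
contact_force: [0.6, -0.4, -1.3]
gripper_width: 30.3
```

```bash
python3 - <<'E'
from h import *
d=snap('wrist','w3');print(pose()[0]['gripper_width'])
c=np.array([540,-253.4]);a=np.radians(5.7)
xg=c-3*np.array([np.cos(a),np.sin(a)]); print(xg)
inc([*xg,260],target(95.7))
E
```

```text
30.154292279252605
[ 537.01483329 -253.69795925]
rot [ 0.0059  1.4728 -0.    ] deg 84.4 t [0.068  0.0039 0.4183] mm 423.9
```

View pics/w3.png

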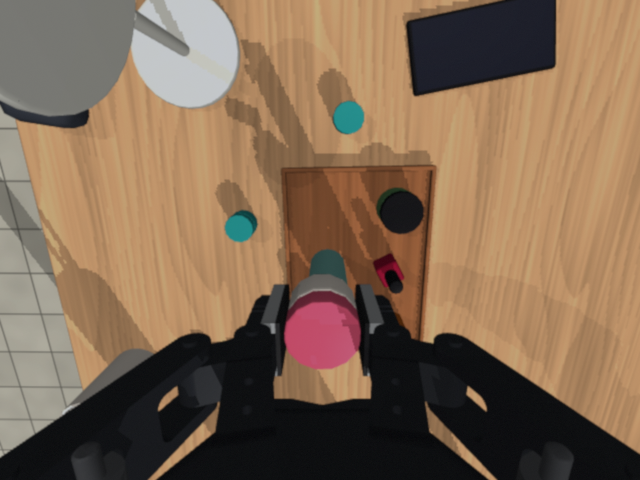

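Request:
{"api": "arm_command", "payload": {"increments": [0, 1.473, 0, 0.07, -0.01, 0.418, 255, 0, 1.473, 0, 0.07, -0.01, 0.418, 255, 0, 1.473, 0, 0.07, -0.01, 0.418, 255, 0, 1.473, 0, 0.07, -0.01, 0.418, 255, 0, 1.473, 0, 0.07, -0.01, 0.418, 255, 0, 1.473, 0, 0.07, -0.01, 0.418, 255, 0, 1.473, 0, 0.07, -0.01, 0.418, 255, 0, 1.473, 0, 0.07, -0.01, 0.418, 255, 0, 1.473, 0, 0.07, -0.01, 0.418, 255, 0, 1.473, 0, 0.07, -0.01, 0.418, 255]}}

```text
clock: 5.85
position: [534.7, -252.8, 272.5]
ee_rot: [0.473, 0.526, -0.523, -0.475]
contact_force: [-0.3, -0.2, -0.5]
gripper_width: 30.2
```

```bash
python3 - <<'E'
from h import *
d=snap('wrist','w4');s=pose()[0];print(s['gripper_width'],s['position'])
P=cloud(d); im=d['image']
m=(np.abs(P[...,2]-165)<7)&(P[...,0]>400)&(P[...,0]<640)&(P[...,1]<-120)
v,u=np.nonzero(m); print(u.min(),u.max(),v.min(),v.max())
print(cv2.minAreaRect(P[m][:,:2].astype(np.float32)))
c=np.array([540,-253.4]);a=np.radians(5.7)
inc([*(c-5*np.array([np.cos(a),np.sin(a)])),230],target(95.7))
E
```

```text
30.378289133515686 [ 534.91749678 -252.65839358  272.91054096]
200 437 158 326
((536.6314697265625, -255.03163146972656), (125.79961395263672, 160.5069122314453), 5.3974995613098145)
rot [0.0023 0.0027 0.0043] deg 0.3 t [-0.0014  0.0429  0.0001] mm 42.9
```

View pics/w4.png

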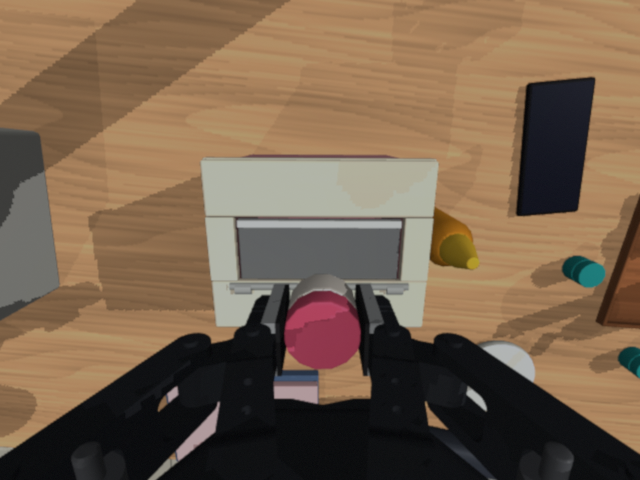

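Request:
{"api": "arm_command", "payload": {"increments": [0, 0, 0, -0.002, 0.04, 0.0015, 255, 0, 0, 0, -0.002, 0.06, 0.0015, 255, 0, 0, 0, -0.002, 0.075, 0.0015, 255, 0, 0, 0, -0.002, 0.09, 0.0015, 255, 0, 0, 0, -0.002, 0.1, 0.0015, 255, 0, 0, 0, -0.002, 0.11, 0.0015, 255]}}

```text
clock: 6.65
position: [533.8, -254.6, 163.8]
ee_rot: [0.473, 0.527, -0.524, -0.474]
contact_force: [-2.4, 0.4, 2.4]
gripper_width: 30.4
```

```bash
python3 - <<'E'
from h import *
d=snap('wrist','w5');s=pose()[0];print(s['gripper_width'],s['position'],s['contact_force'])
snap('side','s5'); crop('s5',340,60,500,180,5,'s5c')
E
```

```text
30.37310399406004 [ 532.55724422 -254.15099248  161.62820465] [-4.10577693 -0.46288884 -3.03432232]
```

View pics/w5.png

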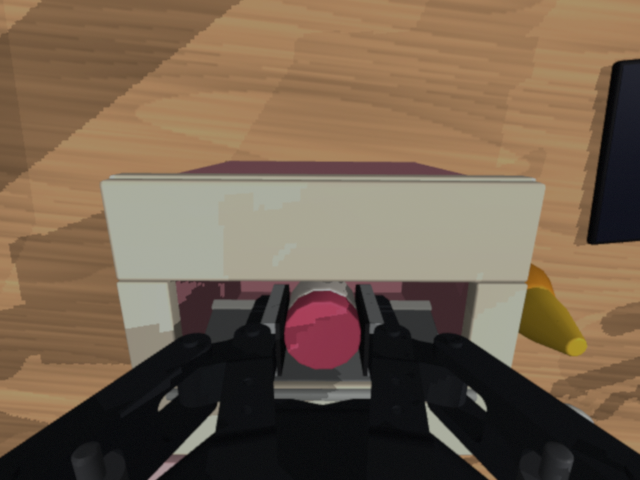

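View pics/s5c.png

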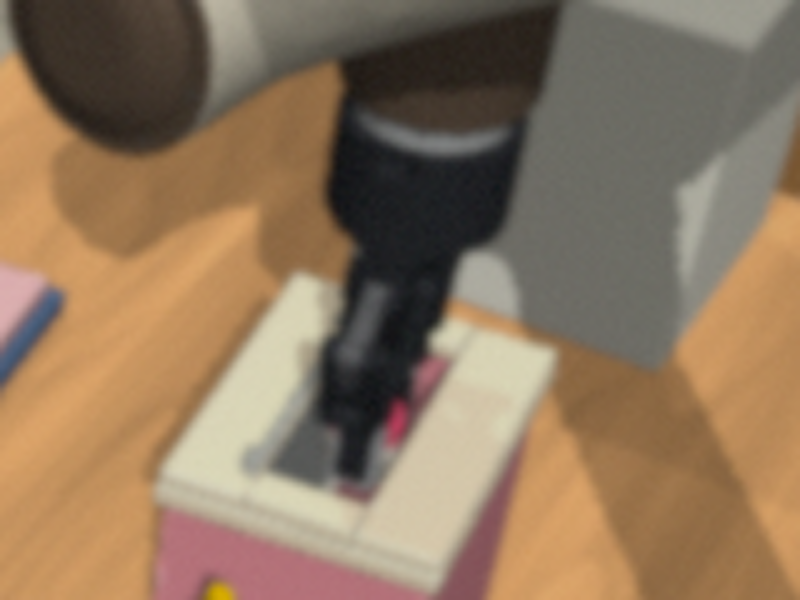

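Request:
{"api": "arm_command", "payload": {"increments": [0, 0, 0, 0, 0.01, 0, 255, 0, 0, 0, 0, 0.02, 0, 255, 0, 0, 0, 0, 0.03, 0, 255, 0, 0, 0, 0, 0.039, 0, 255, 0, 0, 0, 0, 0.039, 0, 255]}}

```text
clock: 7.38
position: [530.8, -253.4, 120.7]
ee_rot: [0.471, 0.525, -0.524, -0.477]
contact_force: [-3.5, 0.2, -2.1]
gripper_width: 30.5
```

```bash
python3 - <<'E'
from h import *
d=snap('wrist','w6');s=pose()[0];print(s['gripper_width'],s['position'],s['contact_force'])
snap('side','s6'); crop('s6',340,60,500,180,5,'s6c')
E
```

```text
30.547970067721554 [ 530.87387587 -253.4851602   121.19540449] [-2.83471177 -0.45593223 -1.14276578]
```

View pics/w6.png

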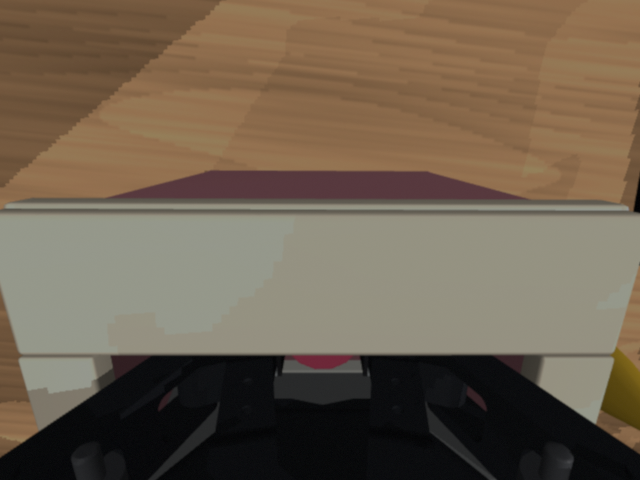

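View pics/s6c.png

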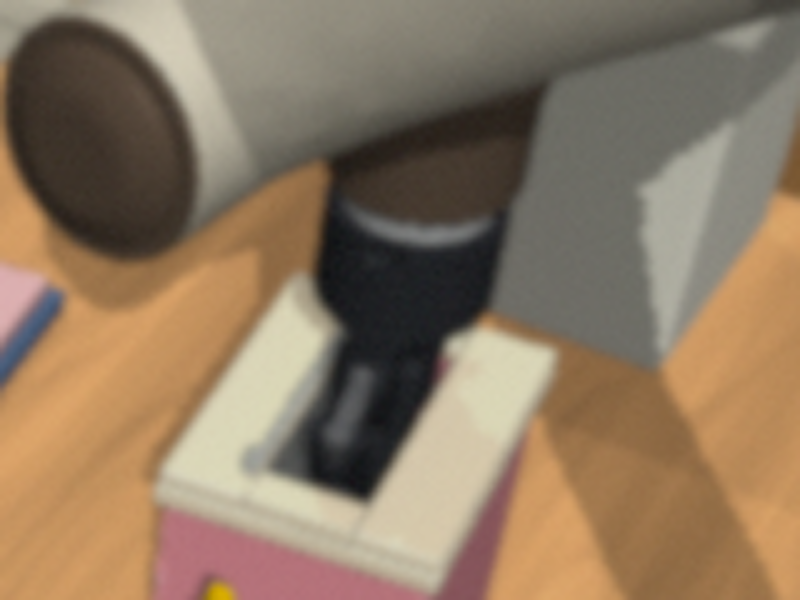

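Request:
{"api": "arm_command", "payload": {"increments": [0, 0, 0, 0, 0, -0.002, 255, 0, 0, 0, 0, 0, -0.002, 115, 0, 0, 0, 0, 0, -0.002, 115, 0, 0, 0, 0, 0, -0.002, 115, 0, 0, 0, 0, 0, -0.002, 115]}}

```text
clock: 8.1
position: [533.3, -253.3, 121.9]
ee_rot: [0.471, 0.525, -0.524, -0.477]
contact_force: [-3.2, 0.8, 0.0]
gripper_width: 46.8
```

```bash
python3 - <<'E'
from h import *
d=snap('wrist','w7');s=pose()[0];print(s['gripper_width'],s['position'],s['contact_force'])
E
```

```text
46.78925050344521 [ 533.30093327 -253.32609704  121.89575659] [-2.63519264  2.1286213  -0.13395905]
```

View pics/w7.png

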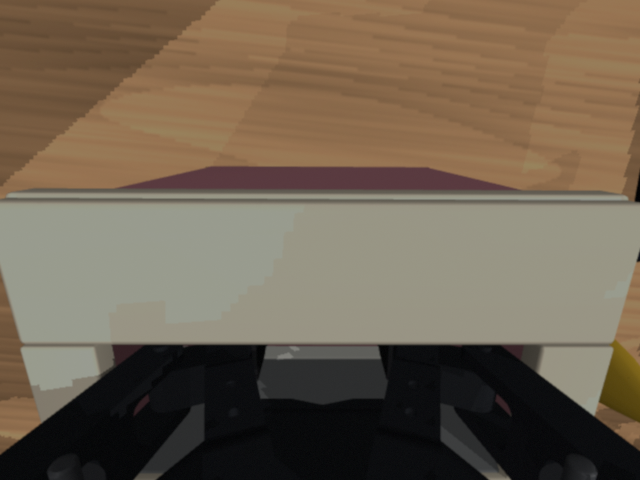

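Jar is gone from between the fingers (nothing pink at (323,360)); withdraw.

Request:
{"api": "arm_command", "payload": {"increments": [0, 0, 0, 0, -0.02, 0, 115, 0, 0, 0, 0, -0.05, 0, 115, 0, 0, 0, 0, -0.09, 0, 115, 0, 0, 0, 0, -0.14, 0, 115, 0, 0, 0, 0, -0.15, 0, 115, 0, 0, 0, 0, -0.15, 0, 115]}}

```text
clock: 8.9
position: [534.8, -254.4, 273.0]
ee_rot: [0.472, 0.526, -0.523, -0.475]
contact_force: [-0.7, -1.3, -0.5]
gripper_width: 47.0
```

```bash
python3 - <<'E'
from h import *
d=snap('wrist','w8');s=pose()[0];print(s['gripper_width'],s['position'],s['contact_force'])
for y in (90,100,180): print(y); inc([523,315.5,190],target(y))
E
```

```text
46.6042551423196 [ 534.11277672 -254.14074129  271.42327948] [ 0.13310683 -0.36430406 -0.73682381]
90
rot [-0.0038  0.1017  0.007 ] deg 5.8 t [ 0.5672  0.0853 -0.047 ] mm 575.5
100
rot [-0.0031 -0.0729  0.0073] deg 4.2 t [ 0.5672  0.0853 -0.047 ] mm 575.5
180
rot [ 0.0025 -1.4691  0.0083] deg 84.2 t [ 0.5672  0.0853 -0.047 ] mm 575.5
```

View pics/w8.png

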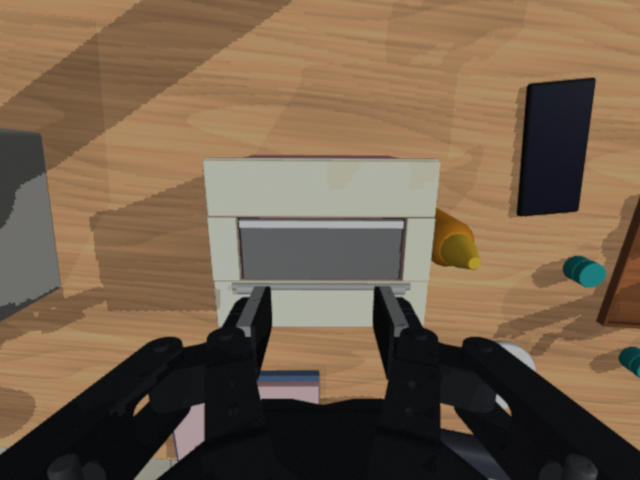

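Request:
{"api": "arm_command", "payload": {"increments": [0, 0, 0, 0.567, 0.04, -0.047, 110, 0, 0, 0, 0.567, 0.04, -0.047, 110, 0, 0, 0, 0.567, 0.04, -0.047, 110, 0, 0, 0, 0.567, 0.04, -0.047, 110, 0, 0, 0, 0.567, 0.04, -0.047, 110, 0, 0, 0, 0.567, 0.04, -0.047, 110, 0, 0, 0, 0.567, 0.04, -0.047, 110, 0, 0, 0, 0.567, 0.04, -0.047, 110, 0, 0, 0, 0.567, 0.04, -0.047, 110, 0, 0, 0, 0.567, 0.04, -0.047, 110]}}

```text
clock: 10.2
position: [522.1, 318.2, 232.1]
ee_rot: [-0.47, -0.525, 0.526, 0.476]
contact_force: [-0.1, -0.4, -0.2]
gripper_width: 48.5
```

```bash
python3 - <<'E'
from h import *
d=snap('wrist','w9');s=pose()[0];print(s['gripper_width'],s['position'],s['joints'].round(2))
P=cloud(d)
for n,c,r,a,b in [('amber',(522,316),30,60,75),('polish',(532,239),20,58,80)]:
    m=(np.hypot(P[...,0]-c[0],P[...,1]-c[1])<r)&(P[...,2]>a)&(P[...,2]<b)
    if m.sum()>5:
        v,u=np.nonzero(m); print(n,m.sum(),cv2.minEnclosingCircle(P[m][:,:2].astype(np.float32)),np.median(P[m],0),u.mean(),v.mean())
E
```

```text
48.49934026696852 [522.25147349 317.25403681 232.39900907] [ 0.81  0.38 -0.05 -0.01 -1.14 -2.27]
amber 773 ((518.5875244140625, 315.48095703125), 13.909996032714844) [517.66292264 315.47258422  66.55326571] 318.82794307891334 223.22121604139716
polish 280 ((529.5169677734375, 239.12673950195312), 7.469448089599609) [528.40917775 240.18200297  70.18409556] 231.40714285714284 226.8892857142857
```

View pics/w9.png

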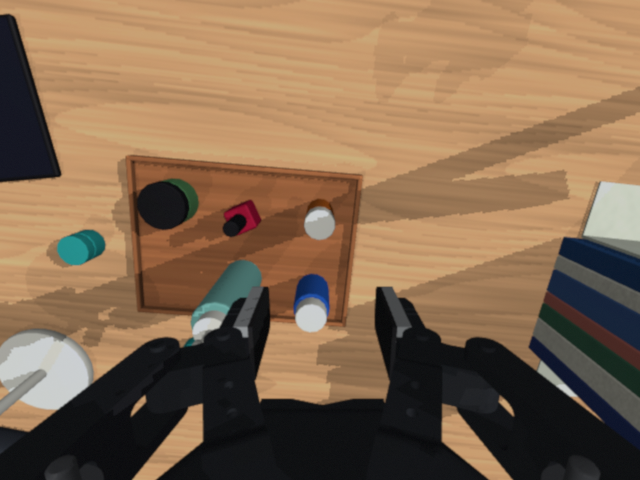

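```bash
python3 - <<'E'
from h import *
inc([520.5,316,57],target(95.7))
E
python3 - <<'E'
import sys; sys.path.insert(0,'.')
E
python3 -c "
from h import *
crop('w9',270,180,370,255,8,'w9c')"
```

```text
rot [-0.0066  0.0054  0.0048] deg 0.6 t [-0.0019  0.1754  0.0007] mm 175.4
```

View pics/w9c.png

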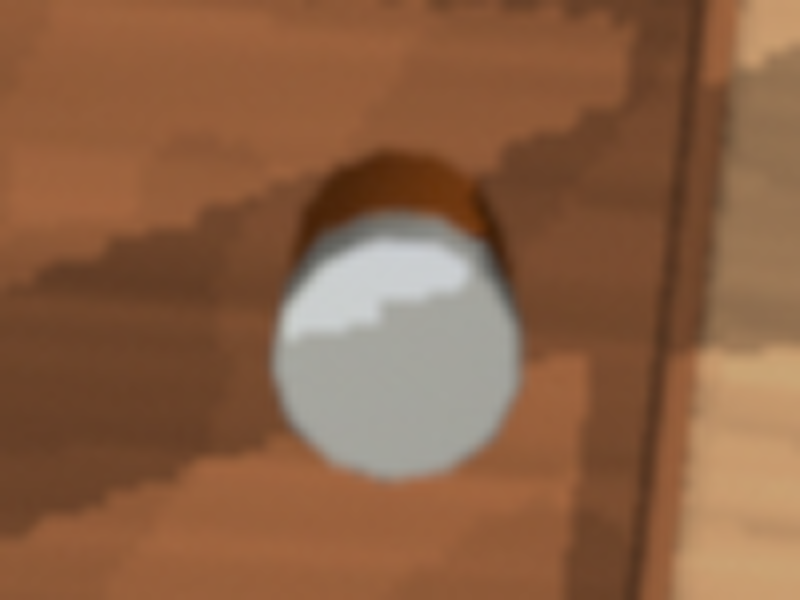

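The amber body under a white cap is confirmed; descend and grasp.

Request:
{"api": "arm_command", "payload": {"increments": [-0.006, 0.005, 0.005, -0.002, 0.05, 0.001, 110, -0.006, 0.005, 0.005, -0.002, 0.1, 0.001, 110, -0.006, 0.005, 0.005, -0.002, 0.13, 0.001, 110, -0.006, 0.005, 0.005, -0.002, 0.145, 0.001, 110, -0.006, 0.005, 0.005, -0.002, 0.16, 0.001, 110, -0.006, 0.005, 0.005, -0.002, 0.175, 0.001, 110, -0.006, 0.005, 0.005, -0.002, 0.175, 0.001, 110]}}

```text
clock: 11.12
position: [519.9, 315.4, 56.5]
ee_rot: [-0.474, -0.523, 0.525, 0.475]
contact_force: [-0.6, 0.1, 0.0]
gripper_width: 48.8
```

Request:
{"api": "arm_command", "payload": {"increments": [0, 0, 0, 0, 0, 0, 255, 0, 0, 0, 0, 0, 0, 255, 0, 0, 0, 0, 0, 0, 255, 0, 0, 0, 0, 0, 0, 255, 0, 0, 0, 0, -0.03, 0, 255, 0, 0, 0, 0, -0.08, 0, 255, 0, 0, 0, 0, -0.14, 0, 255, 0, 0, 0, 0, -0.2, 0, 255, 0, 0, 0, 0, -0.23, 0, 255, 0, 0, 0, 0, -0.23, 0, 255]}}

```text
clock: 12.38
position: [520.9, 316.3, 289.5]
ee_rot: [0.474, 0.526, -0.523, -0.475]
contact_force: [-0.5, 0.2, -0.4]
gripper_width: 26.4
```

```bash
python3 - <<'E'
from h import *
d=snap('wrist','w10');s=pose()[0];print(s['gripper_width'],s['position'])
inc([534,-254.5,290],target(95.7))
E
```

```text
26.462982783804655 [520.02781404 315.73713943 286.89300605]
rot [-0.0015 -0.0002  0.0002] deg 0.1 t [-0.5688 -0.0032  0.0426] mm 570.4
```

View pics/w10.png

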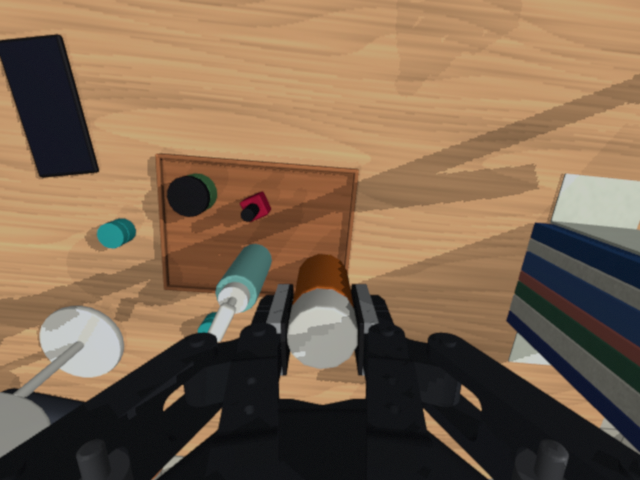

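Request:
{"api": "arm_command", "payload": {"increments": [0, 0, 0, -0.569, -0.003, 0.0425, 255, 0, 0, 0, -0.569, -0.003, 0.0425, 255, 0, 0, 0, -0.569, -0.003, 0.0425, 255, 0, 0, 0, -0.569, -0.003, 0.0425, 255, 0, 0, 0, -0.569, -0.003, 0.0425, 255, 0, 0, 0, -0.569, -0.003, 0.0425, 255, 0, 0, 0, -0.569, -0.003, 0.0425, 255, 0, 0, 0, -0.569, -0.003, 0.0425, 255, 0, 0, 0, -0.569, -0.003, 0.0425, 255, 0, 0, 0, -0.569, -0.003, 0.0425, 255]}}

```text
clock: 13.68
position: [532.6, -257.9, 286.5]
ee_rot: [-0.474, -0.522, 0.524, 0.478]
contact_force: [-0.1, 1.1, -1.7]
gripper_width: 26.6
```

```bash
python3 - <<'E'
from h import *
d=snap('wrist','w11');s=pose()[0];print(s['gripper_width'],s['position'])
inc([534.5,-254.5,200],target(95.7))
E
```

```text
26.602341168334604 [ 532.87731433 -256.96420244  286.75818821]
rot [-0.0066 -0.0044  0.0021] deg 0.5 t [ 0.0021  0.0867 -0.0024] mm 86.8
```

View pics/w11.png

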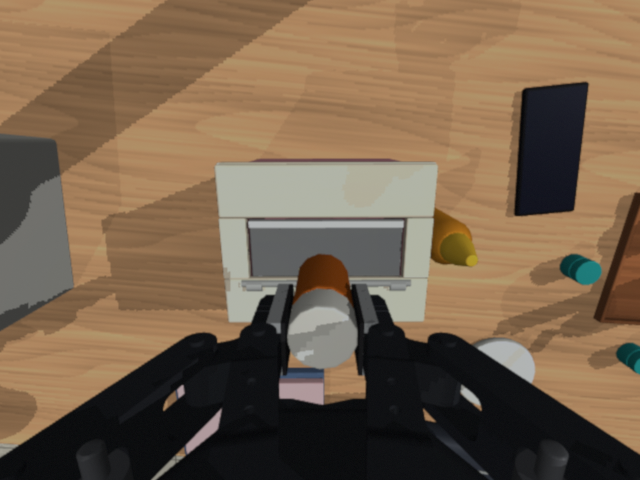

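Request:
{"api": "arm_command", "payload": {"increments": [-0.006, -0.004, 0, 0.002, 0.04, -0.002, 255, -0.006, -0.004, 0, 0.002, 0.06, -0.002, 255, -0.006, -0.004, 0, 0.002, 0.075, -0.002, 255, -0.006, -0.004, 0, 0.002, 0.09, -0.002, 255, -0.006, -0.004, 0, 0.002, 0.1, -0.002, 255, -0.006, -0.004, 0, 0.002, 0.1, -0.002, 255]}}

```text
clock: 14.48
position: [532.1, -254.1, 185.1]
ee_rot: [-0.472, -0.524, 0.525, 0.477]
contact_force: [-3.2, -0.5, -0.4]
gripper_width: 26.8
```

```bash
python3 - <<'E'
from h import *
d=snap('wrist','w12');s=pose()[0];print(s['gripper_width'],s['position'],s['contact_force'])
inc([534.5,-254.5,122],target(95.7))
E
```

```text
26.490722536057497 [ 532.44527185 -254.29335395  185.55916751] [-2.38547276 -0.1379633  -0.43941394]
rot [-0.0047 -0.0009  0.0039] deg 0.4 t [-0.0007  0.0635 -0.0023] mm 63.6
```

View pics/w12.png

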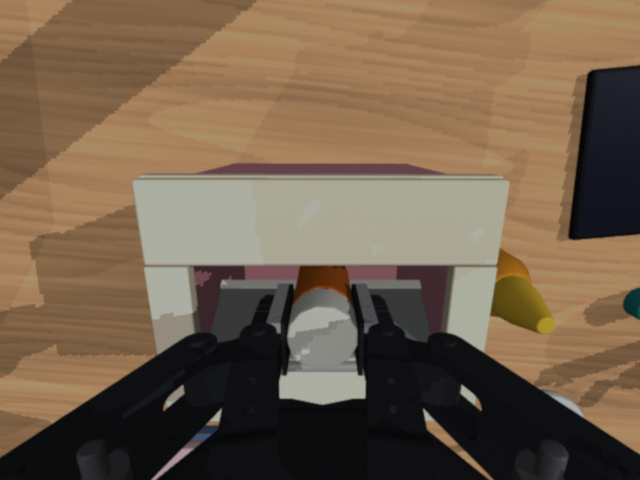

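Request:
{"api": "arm_command", "payload": {"increments": [-0.005, 0, 0.004, -0.001, 0.012, -0.002, 255, -0.005, 0, 0.004, -0.001, 0.024, -0.003, 255, -0.005, 0, 0.004, -0.001, 0.036, -0.003, 255, -0.005, 0, 0.004, -0.001, 0.048, -0.003, 255, -0.005, 0, 0.004, -0.001, 0.058, -0.004, 255, -0.005, 0, 0.004, -0.001, 0.064, -0.004, 255, -0.005, 0, 0.004, -0.001, 0.064, -0.004, 255]}}

```text
clock: 15.4
position: [535.3, -254.4, 120.5]
ee_rot: [-0.474, -0.524, 0.524, 0.476]
contact_force: [-2.9, -0.7, -1.8]
gripper_width: 26.4
```

```bash
python3 - <<'E'
from h import *
d=snap('wrist','w13');s=pose()[0];print(s['gripper_width'],s['position'],s['contact_force'])
E
```

```text
26.607133652080766 [ 535.41394217 -254.48494446  120.77620201] [-3.14269767 -0.35913577 -1.33603454]
```

View pics/w13.png

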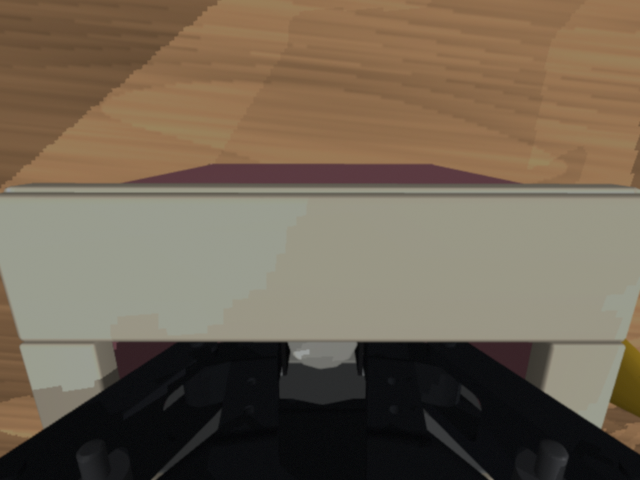

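Request:
{"api": "arm_command", "payload": {"increments": [0, 0, 0, 0, 0, 0, 115, 0, 0, 0, 0, 0, 0, 115, 0, 0, 0, 0, 0, 0, 115, 0, 0, 0, 0, 0, 0, 115, 0, 0, 0, 0, 0, 0, 115, 0, 0, 0, 0, 0, 0, 115]}}

```text
clock: 16.2
position: [535.5, -254.5, 120.9]
ee_rot: [-0.474, -0.524, 0.524, 0.475]
contact_force: [-2.2, 0.3, -0.0]
gripper_width: 46.7
```

```bash
python3 - <<'E'
from h import *
d=snap('wrist','w14');s=pose()[0];print(s['gripper_width'],s['position'],s['contact_force'])
E
```

```text
46.99533105740111 [ 535.50793438 -254.47225862  120.8756101 ] [-2.60941174  0.13675666  1.03679902]
```

View pics/w14.png

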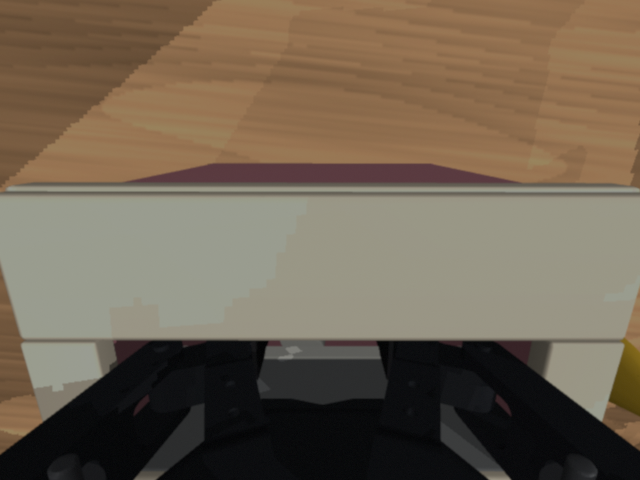

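Request:
{"api": "arm_command", "payload": {"increments": [0, 0, 0, 0, -0.02, 0, 115, 0, 0, 0, 0, -0.05, 0, 115, 0, 0, 0, 0, -0.09, 0, 115, 0, 0, 0, 0, -0.14, 0, 115, 0, 0, 0, 0, -0.17, 0, 115, 0, 0, 0, 0, -0.17, 0, 115, 0, 0, 0, -0.06, -0.17, 0.04, 115, 0, 0, 0, -0.12, -0.17, 0.08, 115, 0, 0, 0, -0.12, -0.17, 0.08, 115]}}

```text
clock: 17.38
position: [466.8, -384.2, 290.1]
ee_rot: [-0.475, -0.523, 0.523, 0.476]
contact_force: [0.1, -0.3, -0.4]
gripper_width: 47.2
```

```bash
python3 - <<'E'
from h import *
snap('wrist','w15'); snap('side','s15'); d=snap('top','t15'); d0=load('top0'); s=pose()[0];print(s['clock'],s['gripper_width'],s['position'],s['contact_force'])
df=np.abs(d['image'].astype(int)-d0['image']).max(-1).astype(np.uint8)
cv2.imwrite('pics/diff.png',np.minimum(df*3,255))
d=load('w15');P=cloud(d); m=(np.hypot(P[...,0]-538,P[...,1]+254)<18); print('flap z',np.percentile(P[m][:,2],[2,50,98]))
E
```

```text
17.525 46.46634730637018 [ 467.95655701 -382.27629534  290.21657418] [-0.07186509 -0.9824235   0.1048003 ]
flap z [160.39262716 161.58292581 162.93769534]
```

View pics/s15.png

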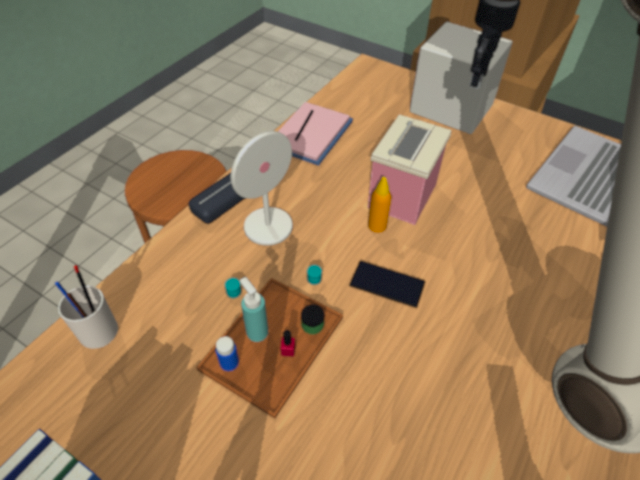

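View pics/w15.png

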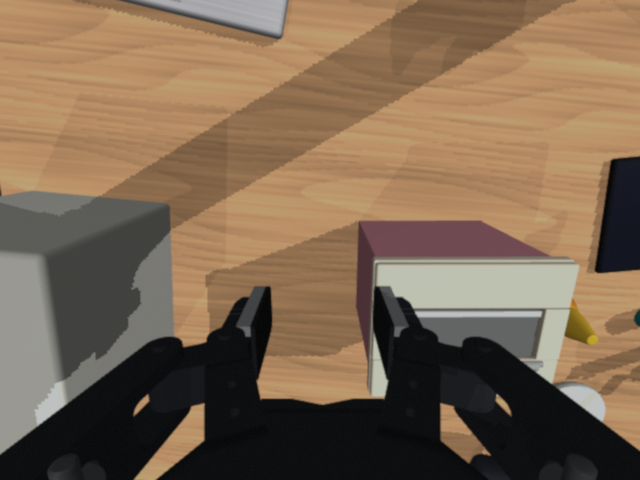

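View pics/diff.png

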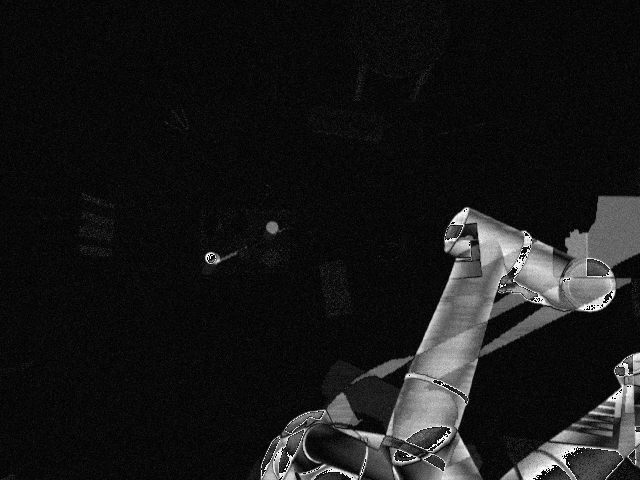

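The difference image shows only the two empties (272,228) and (211,258) gone from the tray, besides the arm and its shadow. The flap is flat at z ≈ 161.6, where a shut flap should be, and the other items look unmoved.

```bash
python3 -c "
from bench import workorder; print(workorder.job_done())"
```

```text
the job is handed in; nothing more can be done
None
```

I put the pink-lidded cream jar in the bin first, then the amber bottle. I carried each one down through the flap, let go while the fingers held the flap back, and withdrew. I handed the job in at about 17.5 s, with the arm clear of everything.

**Last checks:**
- **Flap:** it reads level at z ≈ 161.6 mm, which is shut (the lid top is at 165 mm).
- **Empties:** both were gone from the fingers before I withdrew, and nothing is caught in the port. I could not see inside the closed bin to confirm directly that they are on its floor.
- **Everything else:** comparing the top view before and after shows only the two empties gone from the tray. The other items the arm does not block in that view are unmoved. The arm hides part of the bin there, but the side view shows the bin and the squeeze bottle in place.
- **Forces:** contact readings were only a few N throughout.

**What disagreed:** the top and wrist cameras differed by about 3 mm in x. I aimed roughly midway between them, and both grasps and both insertions went through cleanly.

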